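Fetch the maquette from behind the tall ones for its photograph

ROBOT

A 7-joint arm with a two-finger parallel gripper is mounted at the origin on the work surface. World frame = base frame: x ahead of the robot, y to its left, z up, the work surface at z = 0. Lengths are in m, angles in rad, forces in N, time in s.
With the tool pointing down it reaches from about 0.35 to 0.9 m from the base axis. Payload 19.9 kg.
Tool frame: the origin (TCP) lies between the finger pads; the fingertips stand 19 mm ahead of it and the grasp point (between the pads) is the TCP; z points along the fingers, y is the direction in which the jaws open and shut (so a half turn about z gives the same grasp; the last joint's range is limited). The gripper opens to 94 mm and grips with 3 to 60 N. Pads are 16 mm wide; open, the fingers measure 119 mm over their backs; the gripper's body (75 mm by 177 mm) begins 78 mm behind the grasp point.
Start: joints at [1.067, 0.417, -0.01, 1.614, 0.005, 1.111, -0.053], TCP at [0.278, -0.56, 0.224] pointing down, gripper open.
Joint ranges: [-2.81, 2.81], [-0.39, 2.02], [-1.27, 1.25], [0.06, 2.57], [-1.19, 4.33], [0.19, 2], [-2.82, 2.82]. Speed limits (rad/s): [1.89, 1.89, 2.39, 2.39, 3.01, 3.01, 3.01].

INTERFACE

Orientations are given as a 3x3 rotation matrix whose columns are the frame's x, y, z axes.
In Python, from rig import robot gives the robot as it stands. Calls block until the motion is done:
- robot.move_ptp(position, orientation): joint-space move of the TCP to a pose.
- robot.move_linear(position, velocity=0.15, frame=None, threshold=None): straight line of the TCP; frame=None keeps the orientation; velocity is the mean speed in m/s. With threshold (N) it stops when the force on the tool has changed by that much, and returns True; else False.
- robot.goto_joints(angles): joint-space move.
- robot.gripper_to(opening): finger opening in m; the grip force is fixed at half the most; returns when the fingers have stopped.
- robot.pause(seconds).
- robot.ik(position, orientation): joint angles nearest the present ones, or None.
- robot.get_state(): the state.
- robot.grab_frame(name): name is "side" or "top"; returns the picture (400x640x3 uint8, red, green, blue); there is no depth.
- robot.camera_info(name): a dict with "fx", "fy", "cx", "cy" (pixels), "dist" ([k1, k2, p1, p2, k3] as OpenCV has them; the pictures are not rectified), "rvec" (rotation vector, rad) and "tvec" (3), from world to camera coordinates, as OpenCV has them. Camera axes: x right, y down, z forward; pixel columns grow to the right and rows downward; lengths in m; the calibration is good to about 2 mm. A picture is of the moment at which its call begins. camera_info takes no time and is no camera call.
A pose or a line that the arm cannot do raises robot.PlanningError and nothing moves.
- robot.sign_off(): hands the job in, once; it reports no verdict.
The state is a dict: "time": time; "qpos": joint angles; "joint_vel": joint speeds; "effort": joint torques, N m; "ee_pos": TCP position; "tool_rot": TCP orientation; "force": force on the tool from outside, world axes, zero at the start; "moment": the same for the moment, N m; "opening": finger opening in m.
Only numpy, scipy, OpenCV 4.12 (cv2) and the standard library are available. Lean on these libraries where they do the work, as an engineer would, in place of code of your own. Each camera call takes 0.05 s, during which the arm holds its last target. There are 200 camera calls.

TASK

The little low maquette at the back of the white shelf board is wanted for a photograph: first stand both tall maquettes in front of it out of the way on the plywood side board, and only then take the low one and stand it in the middle of the round white plinth. Once it stands there, put the two tall ones back, each on the middle of the very pad it came from. Let go of all three, standing upright; never knock one over, and leave the tape roll and the glue bottle where they are.

Things in the scene. Friction and masses are not known exactly. Their poses are not given: they have to be found in the camera images.
- ibeam_mid (a point): tall maquette of rusty brown steel: upright I-beam offcut, 36 x 36 mm in section (flanges facing its +x and -x), on a foot plate 46 x 46 x 6 mm; 130 mm high, about 0.4 kg, loose. The point is its centre, 65 mm above its underside; z up. Its upper 80 mm are plain: grip across the flanges (along its x), about 40 mm above this point. It starts at the middle of one of the two pads.
- pipe_mid (a point): tall maquette of rusty brown steel: an upright round pipe, 36 mm in diameter, with a 43 mm collar 34 to 46 mm above its underside, on a square foot plate 46 x 46 x 6 mm; total height 120 mm, about 0.4 kg. Loose. The point is its centre, 60 mm above its underside; z up. Best gripped about 38 mm above this point. It starts at the middle of the other pad.
- low_mid (a point): low maquette of rusty brown steel: square tube stub 28 x 28 mm with a slanted cap plate (46 mm along its x, 28 mm along y), on a foot plate 42 x 42 x 6 mm; 60 mm high, about 0.25 kg, loose. The point is on its axis, 30 mm above its underside; z up. Grip it along its y (28 mm), about 8 mm above this point. The tall ones stand too close for a gripper to reach it from above.
- store: white shelf board, 160 x 160 x 12 mm, fixed flat on the table; origin at the centre of its underside, top 12 mm higher. Its x points to its back. The pads lie 25 mm in front of its middle (x = -25 mm), at y = +35 and -35 mm; the low maquette stands directly on the board at about x = +27 to +32 mm, y within 6 mm of 0.
- pad_a: tan cork pad, 58 x 58 x 2 mm, fixed on the white board, on its +y (left) side; origin at the centre of its underside. One of the tall maquettes starts at its middle.
- pad_b: tan cork pad, 58 x 58 x 2 mm, fixed on the white board, on its -y (right) side; origin at the centre of its underside. The other tall maquette starts at its middle.
- side: plywood side board, 130 mm (its x) x 200 mm (its y) x 12 mm, fixed flat on the table; origin at the centre of its underside, top 12 mm higher. The tape roll stands on its +y end, about 70 mm from the middle; the rest is free (room for two maquettes, at about y = -68 and y = 0 mm).
- plinth: round white plinth, fixed: 45 mm high, flat top 110 mm in diameter; origin at the centre of its underside.
- tape_mid (a point): roll of cream masking tape lying flat on the plywood board, 52 mm outer diameter, 24 mm high, loose; the point is its centre, half-way up. A bystander: not to be shifted (over 20 mm counts).
- glue_mid (a point): white glue bottle with orange cap, 36 mm in diameter, 95 mm high, standing loose on the table among the boards; the point is its centre, half-way up. A bystander: not to be shifted (over 20 mm counts).
Things that resemble listed ones, but are neither listed nor needed, are in the scene too. Leave any purple, red or turquoise look-alike of the part that bears pipe_mid alone.

How it is judged:
On the way, in this order (a step that is already met when the one before it is completed fails the run):
1. both tall maquettes stand released on the plywood side board, the low one not yet moved (20 mm) (x of ibeam_mid in the frame of side between -0.055 and 0.055 m and y of ibeam_mid in the frame of side between -0.09 and 0.09 m and z of ibeam_mid in the frame of side between 0.071 and 0.083 m and x of pipe_mid in the frame of side between -0.055 and 0.055 m and y of pipe_mid in the frame of side between -0.09 and 0.09 m and z of pipe_mid in the frame of side between 0.066 and 0.078 m and contact force between each of ibeam, pipe and the fingers below 0.2 N and linear speed of each of ibeam, pipe below 0.03 m/s and angle between each of ibeam_mid, pipe_mid's own z axis and vertical below 0.15 rad and distance of low_mid from where it was at the start of the episode below 0.02 m), for 0.2 s.
2. the low maquette stands released in the middle of the plinth, while both tall ones still stand on the side board (x of ibeam_mid in the frame of side between -0.055 and 0.055 m and y of ibeam_mid in the frame of side between -0.09 and 0.09 m and z of ibeam_mid in the frame of side between 0.071 and 0.083 m and x of pipe_mid in the frame of side between -0.055 and 0.055 m and y of pipe_mid in the frame of side between -0.09 and 0.09 m and z of pipe_mid in the frame of side between 0.066 and 0.078 m and horizontal distance between low_mid and plinth below 0.015 m and z of low_mid in the frame of plinth between 0.069 and 0.081 m and contact force between low and the fingers below 0.2 N and linear speed of low below 0.03 m/s and angle between low_mid's own z axis and vertical below 0.15 rad), for 0.2 s.
At the end, for the whole second after the job is handed in: The low maquette stands upright on the plinth within 15 mm of its centre, and each tall maquette stands upright within 15 mm of where it stood at the start, on its own pad; all are released and at rest (horizontal distance between low_mid and plinth below 0.015 m and z of low_mid in the frame of plinth between 0.069 and 0.081 m and distance of each of ibeam_mid, pipe_mid from where it was at the start of the episode below 0.015 m and contact force between each of ibeam, pipe, low and the fingers below 0.2 N and linear speed of each of ibeam, pipe, low below 0.03 m/s and angle between each of ibeam_mid, pipe_mid, low_mid's own z axis and vertical below 0.15 rad); the robot touches nothing.
It fails at once if the I-beam maquette is knocked over (angle between ibeam_mid's own z axis and vertical above 0.6 rad).
It fails at once if the pipe maquette is knocked over (angle between pipe_mid's own z axis and vertical above 0.6 rad).
It fails at once if the low maquette is knocked over (angle between low_mid's own z axis and vertical above 0.6 rad).
It fails at once if the tape roll is shifted by more than 20 mm (distance of tape_mid from where it was at the start of the episode above 0.02 m).
It fails at once if the glue bottle is shifted by more than 20 mm (distance of glue_mid from where it was at the start of the episode above 0.02 m).
It also fails if it takes over 136 s, if anything falls off the work surface, if the arm or the gripper's body presses on something with over 40 N, if the wrist force passes 120 N, or if a joint passes its speed limit or range.

## Working session

There is one attempt and no reset: what is moved stays moved. The work goes in short steps, each a Python script; the robot and the scene stay as the last script left them, time stands still between calls to the robot, and variables do not carry over. Pictures are saved under pics/ and viewed, about 12 in all and at most 16, crops included, and the job is handed in when it is done.

```bash
mkdir -p pics; ls
python3 - <<'E'
from rig import robot
import cv2
for n in("side","top"):
    cv2.imwrite(f"pics/{n}0.png",robot.grab_frame(n)[:,:,::-1]); print(n,robot.camera_info(n))
s=robot.get_state();print(s['time'],s['ee_pos'],s['tool_rot'],s['opening'])
E
```

```text
pics
side {'fx': 376.8902567598029, 'fy': 376.8902567598029, 'cx': 322.2384365041184, 'cy': 201.09228487249456, 'dist': array([-0.05359315,  0.        ,  0.        ,  0.        ,  0.        ]), 'rvec': array([ 0.85466707, -2.50770083,  1.11210391]), 'tvec': array([0.40960864, 0.25706672, 0.93194074])}
top {'fx': 507.4917116323676, 'fy': 507.4917116323676, 'cx': 326.46014772210094, 'cy': 197.72146254531887, 'dist': array([0.01308057, 0.        , 0.        , 0.        , 0.        ]), 'rvec': array([ 2.18283198, -2.20287398,  0.06214504]), 'tvec': array([0.03548298, 0.5000978 , 1.30279712])}
0.1 [ 0.27832892 -0.55926472  0.22389328] [[ 8.95250017e-01  4.45563761e-01 -5.85062215e-04]
 [ 4.45564132e-01 -8.95249539e-01  9.31582553e-04]
 [-1.08697252e-04 -1.09468203e-03 -9.99999395e-01]] 0.09416996300269673
```

View pics/side0.png

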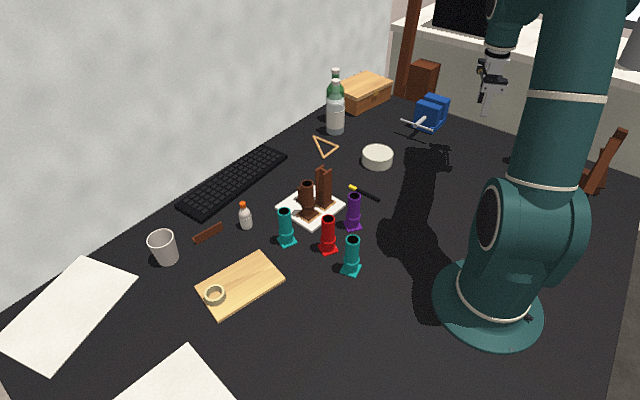

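View pics/top0.png

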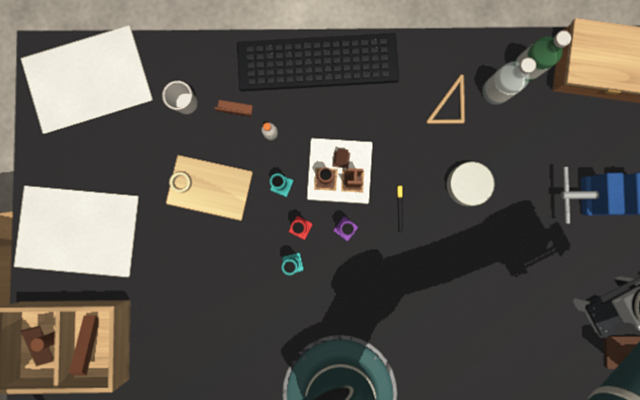

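The top view shows the store at (340,170), with the pipe at (325,177), the I-beam at (353,178) and the low maquette at (342,156). The side board is at (210,187), the tape at (180,182), the glue at (269,130) and the plinth at (471,184). The coloured pipes at (281,183), (301,226), (346,228) and (291,264) are the turquoise, red, purple and turquoise look-alikes. The rusty brown pipe standing on a cork pad is the one meant. I'll check that in enlarged crops.

Run:
```python
import cv2
t=cv2.imread("pics/top0.png"); s=cv2.imread("pics/side0.png")
cv2.imwrite("pics/c1.png",cv2.resize(t[130:210,290:390],None,fx=7.5,fy=7.5,interpolation=cv2.INTER_CUBIC))
cv2.imwrite("pics/c2.png",cv2.resize(s[155:255,265:385],None,fx=6,fy=6,interpolation=cv2.INTER_CUBIC))
cv2.imwrite("pics/c3.png",cv2.resize(t[110:230,155:315],None,fx=5,fy=5,interpolation=cv2.INTER_CUBIC))
```

```text
(no output)
```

View pics/c1.png

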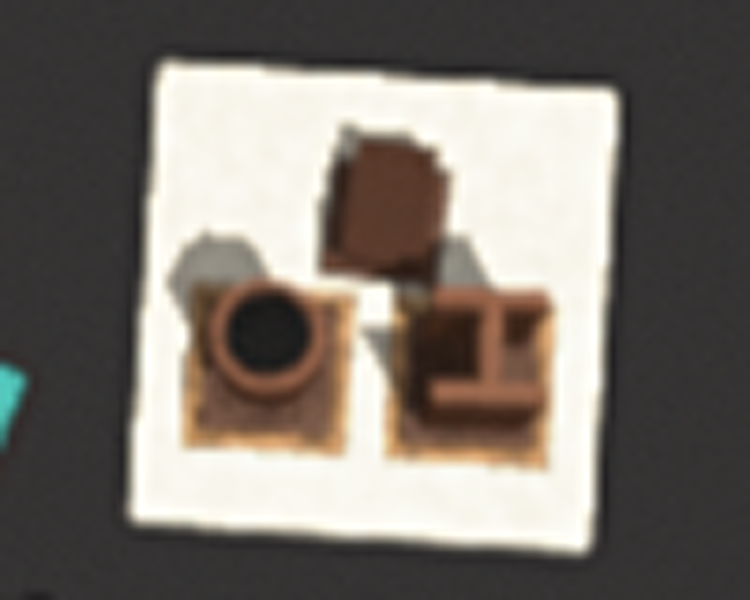

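View pics/c2.png

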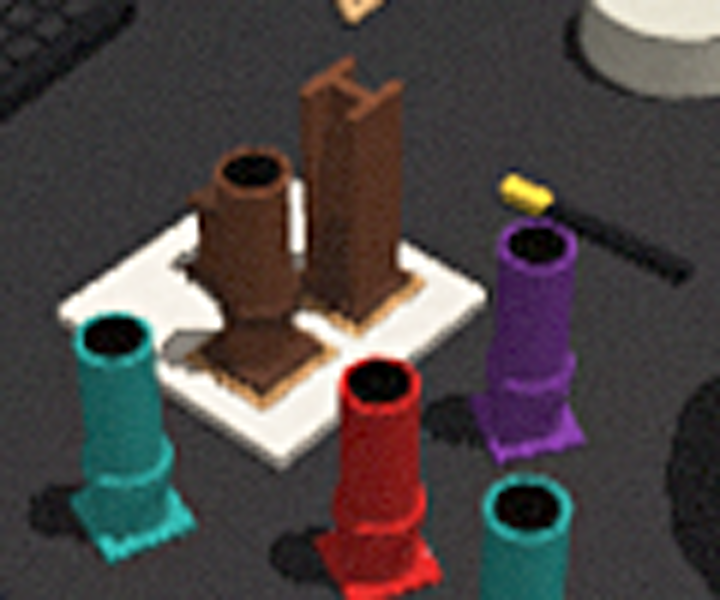

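View pics/c3.png

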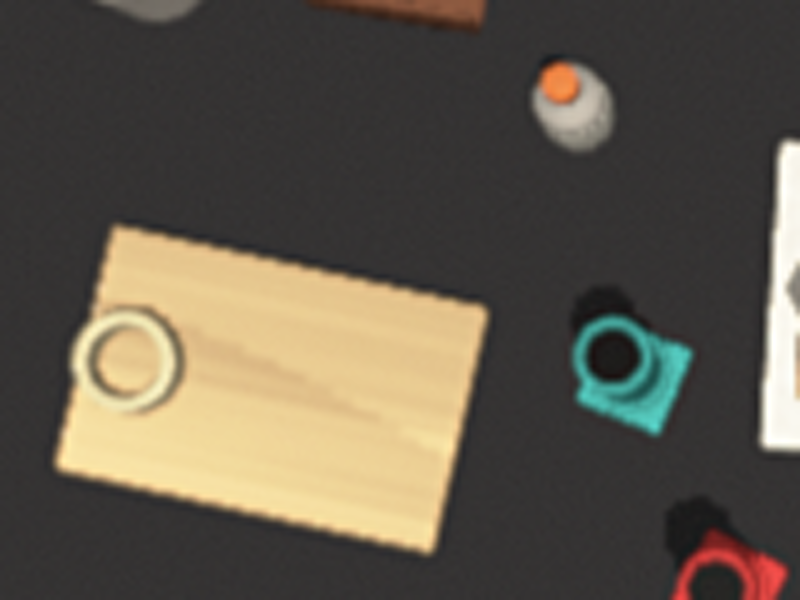

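The crops confirm it: the brown pipe is on the left pad (crop c1 (267,338)), the I-beam is on the right pad (490,350), and the low one is behind them at about (385,205). Next I'll turn the pixels into positions.

```bash
cat > h.py <<'E'
from rig import robot
import cv2, numpy as np
def cam(n):
    c=robot.camera_info(n); K=np.array([[c['fx'],0,c['cx']],[0,c['fy'],c['cy']],[0,0,1]])
    return K,c['dist'],c['rvec'],c['tvec']
def bp(n,uv,z):
    K,d,r,t=cam(n); R=cv2.Rodrigues(r)[0]
    p=cv2.undistortPoints(np.array(uv,float).reshape(-1,1,2),K,d).reshape(-1,2)
    rays=np.c_[p,np.ones(len(p))]@R; o=-R.T@t
    return o+rays*((z-o[2])/rays[:,2])[:,None]
def proj(n,P):
    K,d,r,t=cam(n); return cv2.projectPoints(np.array(P,float).reshape(-1,3),r,t,K,d)[0].reshape(-1,2)
def crop(uv,f,ox,oy): return (np.array(uv,float)+.5)/f-.5+[ox,oy]
E
python3 - <<'E'
from h import *
np.set_printoptions(precision=4,suppress=True)
A=lambda uv,z:bp("top",crop(uv,7.5,290,130),z)
B=lambda uv,z:bp("top",crop(uv,5,155,110),z)
def rect(n,P):
    print(n,P.mean(0),"edges",np.linalg.norm(np.roll(P,-1,0)-P,axis=1),"ang of left edge BL->TL",np.arctan2(*(P[0]-P[3])[[1,0]]),"TR->TL",np.arctan2(*(P[0]-P[1])[[1,0]]))
rect("store",A([(158,62),(618,88),(590,553),(130,520)],.012))
rect("padL",A([(193,287),(356,295),(346,453),(182,445)],.014))
rect("padR",A([(396,300),(556,305),(547,467),(386,460)],.014))
rect("ibeam",A([(433,290),(550,290),(546,410),(428,407)],.144))
print("pipe",A([(267,338),(207,338),(327,338)],.134))
print("low",A([(385,205)],.06))
rect("side",B([(113,226),(488,307),(435,553),(55,470)],.012))
print("tape",B([(127,360)],.036),"glue",B([(560,82)],.095),"teal",B([(615,357)],.12))
im=cv2.imread("pics/top0.png")
m=(im[150:220,430:510].min(2)>130).astype(np.uint8)
c=max(cv2.findContours(m,0,1)[0],key=cv2.contourArea); e=cv2.fitEllipse(c);print(e)
print("plinth",bp("top",[np.array(e[0])+[430,150]],.045), e[1][0]/507*1.25)
# side cam checks
S=lambda uv,z:bp("side",crop(uv,6,265,155),z)
print("side pipe",S([(254,170)],.134),"side ibeam",S([(352,88)],.144))
E
```

```text
store [ 0.572  -0.0036  0.012 ] edges [0.1607 0.1626 0.1597 0.1603] ang of left edge BL->TL -0.06799711038729826 TR->TL 1.5046547773934758
padL [0.5495 0.033  0.014 ] edges [0.0567 0.0551 0.0569 0.0551] ang of left edge BL->TL -0.07709531091621749 TR->TL 1.5123779875344485
padR [ 0.5443 -0.0369  0.014 ] edges [0.0555 0.0564 0.0558 0.0558] ang of left edge BL->TL -0.072998079789795 TR->TL 1.5301873525441707
ibeam [ 0.5432 -0.0359  0.144 ] edges [0.0366 0.0377 0.0369 0.0368] ang of left edge BL->TL -0.05390738251203059 TR->TL 1.5615659066947043
pipe [[0.5483 0.0335 0.134 ]
 [0.5485 0.0524 0.134 ]
 [0.5482 0.0146 0.134 ]]
low [[ 0.6003 -0.0063  0.06  ]]
side [0.5304 0.3357 0.012 ] edges [0.2003 0.1308 0.202  0.1304] ang of left edge BL->TL -0.22504659033889682 TR->TL 1.3484705186681691
tape [[0.5438 0.4045 0.036 ]] glue [[0.6734 0.1762 0.095 ]] teal [[0.5355 0.1474 0.12  ]]
((41.95526123046875, 33.317256927490234), (42.2830924987793, 42.85601806640625), 150.60885620117188)
plinth [[ 0.5319 -0.3383  0.045 ]] 0.1042482556676018
side pipe [[0.5511 0.028  0.134 ]] side ibeam [[ 0.5452 -0.041   0.144 ]]
```

The measurements agree with the given sizes: the store is 160 mm, the side board 200x130, and the pads sit where the store frame predicts. Both cameras agree to about 5 mm. Now I'll check reachability before moving.

```bash
cat >> h.py <<'E'
th=-0.068; ths=-0.224
PIPE=np.array([.549,.0325]); IB=np.array([.5437,-.0370]); PL=np.array([.5319,-.3383])
SIDE=np.array([.5304,.3357]); Ys=np.array([-np.sin(ths),np.cos(ths)])
S1=SIDE-.068*Ys; S2=SIDE-.002*Ys
def rot(a):  # jaws along yaw a, tool down
    y=np.array([np.cos(a),np.sin(a),0]); z=np.array([0,0,-1.]); return np.c_[np.cross(y,z),y,z]
def lin(xy,z,a,v=.2,thr=None): return robot.move_linear([*xy,z],velocity=v,frame=rot(a),threshold=thr)
def lower(xy,z,a):  # z nominal contact height
    lin(xy,z+.03,a,.15); lin(xy,z+.002,a,.04); hit=lin(xy,z-.002,a,.015,4)
    print("down",hit,robot.get_state()['ee_pos'].round(4),robot.get_state()['force'].round(1))
def transfer(src,zs,asrc,dst,zd,ad,zt,op=.094):
    lin(src,zs,asrc,.08); robot.gripper_to(0); s=robot.get_state(); print("grip",s['opening'])
    lin(src,zs+.02,asrc,.05); lin(src,zt,asrc,.15); print("held",robot.get_state()['opening'],robot.get_state()['force'].round(1))
    lin(dst,zt,ad,.2); lower(dst,zd,ad); robot.gripper_to(op); robot.pause(.2)
    lin(dst,zt,ad,.15); print("t",robot.get_state()['time'])
def snap(n,f,x0,x1,y0,y1,s):
    cv2.imwrite(f"pics/{f}.png",cv2.resize(robot.grab_frame(n)[y0:y1,x0:x1,::-1],None,fx=s,fy=s,interpolation=cv2.INTER_CUBIC))
E
python3 - <<'E'
from h import *
for f in(0,np.pi):
  for xy,a in((IB,th),(PIPE,th),(S1,ths),(S2,ths),(PL,np.pi/2),(PL,-np.pi/2)):
    for z in(.11,.28):
      q=robot.ik([*xy,z],rot(a+f)); print(f,xy.round(3),z,None if q is None else np.round(q,2))
E
```

```text
0 [ 0.544 -0.037] 0.11 [ 0.45  0.47 -0.55  1.9   0.32  0.86 -0.33]
0 [ 0.544 -0.037] 0.28 [ 0.48  0.27 -0.57  1.73  0.15  1.19 -0.19]
0 [0.549 0.032] 0.11 [ 0.36  0.49 -0.59  1.88  0.35  0.87 -0.48]
0 [0.549 0.032] 0.28 [ 0.41  0.29 -0.63  1.72  0.18  1.19 -0.34]
0 [0.515 0.269] 0.11 [ 0.21  0.72 -1.04  1.8   0.71  1.05 -1.32]
0 [0.515 0.269] 0.28 [ 0.26  0.49 -1.08  1.63  0.45  1.29 -1.12]
0 [0.53  0.334] 0.11 [ 0.09  0.8  -1.04  1.68  0.76  1.12 -1.4 ]
0 [0.53  0.334] 0.28 [ 0.09  0.57 -1.03  1.52  0.49  1.33 -1.21]
0 [ 0.532 -0.338] 0.11 [ 0.94  0.62 -0.59  1.68  0.4   0.97  1.78]
0 [ 0.532 -0.338] 0.28 [ 0.96  0.45 -0.61  1.52  0.26  1.26  1.89]
0 [ 0.532 -0.338] 0.11 [ 0.54  0.55 -0.03  1.69  0.02  0.9  -1.07]
0 [ 0.532 -0.338] 0.28 [ 0.56  0.38 -0.05  1.53  0.02  1.22 -1.07]
3.141592653589793 [ 0.544 -0.037] 0.11 [-0.78  0.69  1.08  1.94 -0.74  0.98 -2.55]
3.141592653589793 [ 0.544 -0.037] 0.28 [ 0.86  0.4  -1.08  1.72  0.37  1.24  2.76]
3.141592653589793 [0.549 0.032] 0.11 [ 0.69  0.69 -1.09  1.87  0.72  1.03  2.37]
3.141592653589793 [0.549 0.032] 0.28 [ 0.73  0.42 -1.08  1.71  0.38  1.25  2.63]
3.141592653589793 [0.515 0.269] 0.11 [ 0.24  0.75 -1.09  1.8   0.75  1.08  1.79]
3.141592653589793 [0.515 0.269] 0.28 [ 0.26  0.49 -1.08  1.63  0.45  1.29  2.01]
3.141592653589793 [0.53  0.334] 0.11 [ 0.11  0.83 -1.09  1.68  0.8   1.15  1.72]
3.141592653589793 [0.53  0.334] 0.28 [ 0.12  0.59 -1.08  1.52  0.53  1.35  1.9 ]
3.141592653589793 [ 0.532 -0.338] 0.11 [ 0.54  0.55 -0.03  1.69  0.02  0.9  -1.07]
3.141592653589793 [ 0.532 -0.338] 0.28 [ 0.56  0.38 -0.05  1.53  0.02  1.22 -1.07]
3.141592653589793 [ 0.532 -0.338] 0.11 [ 0.94  0.62 -0.59  1.68  0.4   0.97  1.78]
3.141592653589793 [ 0.532 -0.338] 0.28 [ 0.96  0.45 -0.61  1.52  0.26  1.26  1.89]
```

Run:
```python
from h import *
robot.move_ptp([*IB,.28],rot(th)); lin(IB,.17,th,.15)
transfer(IB,.119,th,S2,.117,ths,.28)
snap("side","s1",150,390,130,330,3)
snap("top","t1",150,390,110,230,3.3)
```

```text
grip 0.03576081203930594
held 0.03593784399166406 [-0.1  0.2 -6.2]
down True [0.5305 0.3339 0.1169] [ 1.2 -1.2  5.6]
t 13.0333
```

View pics/s1.png

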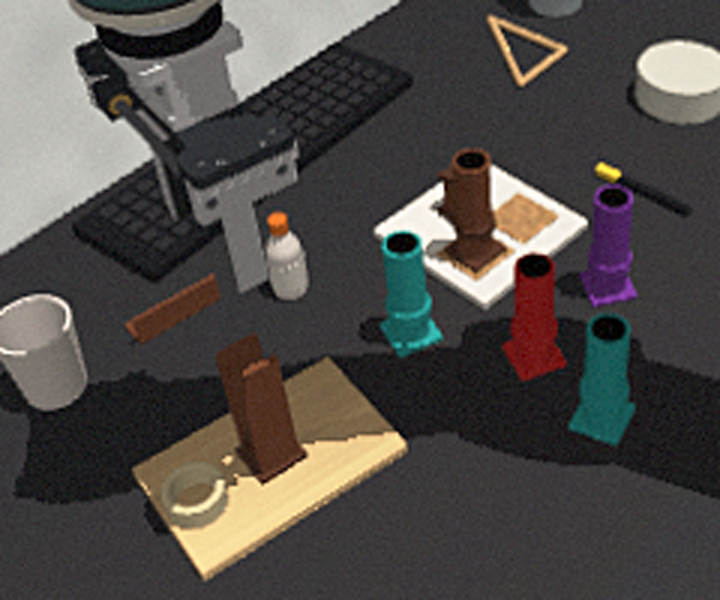

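The I-beam stands upright on the plywood at crop (262,415), with the tape and glue undisturbed and the right pad empty. Next is the pipe.

Run:
```python
from h import *
lin(PIPE,.28,th,.2); lin(PIPE,.16,th,.15)
transfer(PIPE,.112,th,S1,.110,ths,.28)
lin(PL,.28,-np.pi/2,.25)
snap("top","t2",308,376,136,206,8.5)
snap("side","s2",150,390,130,330,3)
cv2.imwrite("pics/top2.png",robot.grab_frame("top")[:,:,::-1])
print(robot.get_state()['time'])
```

```text
grip 0.03530916342371454
held 0.03549402273639046 [-1.6 -0.2 -5.5]
down True [0.5159 0.2695 0.1099] [ 2.1 -0.7  4.5]
t 25.1417
27.875
```

View pics/s2.png

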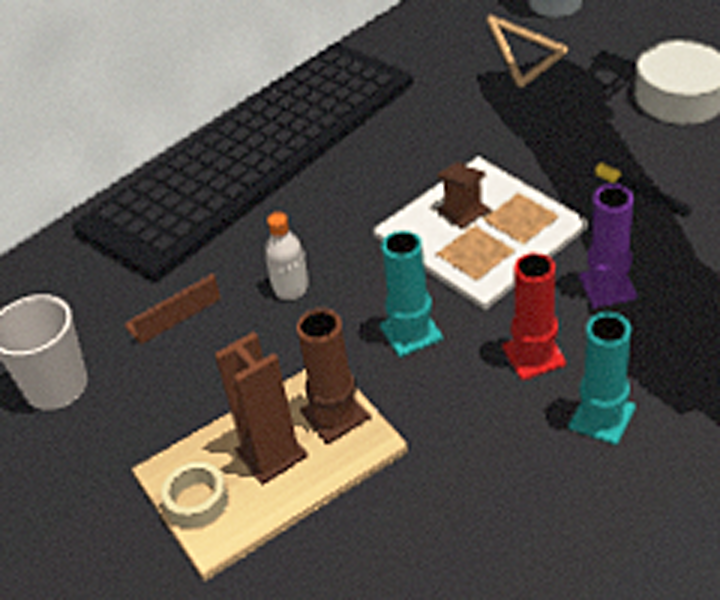

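View pics/t2.png

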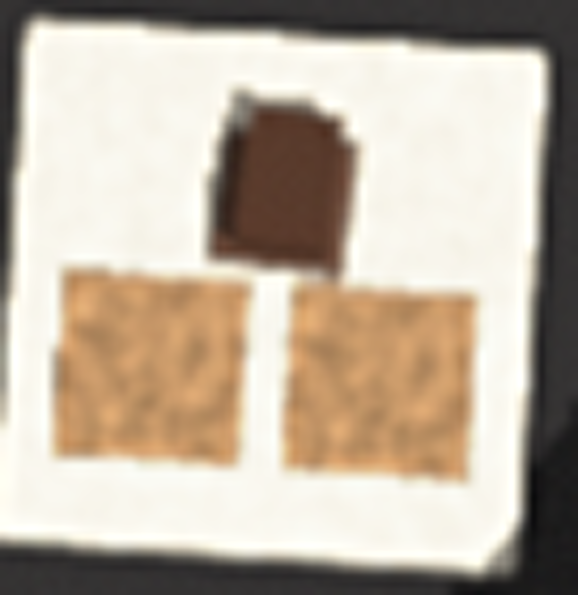

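Both tall maquettes stand on the plywood, the pads are empty and the low one hasn't moved. In t2 the low one's foot corners are at about (210,258), (340,278) and (355,148), with the cap's long axis roughly along image-vertical. I'll fit its pose and overlay the result in both views.

Run:
```python
from h import *
P=bp("top",crop([(210,258),(340,278),(355,148)],8.5,308,136),.015); print(P.round(4),np.linalg.norm(np.diff(P,axis=0),axis=1))
c=(P[0]+P[2])/2; a=-.13; print(c)
R=np.array([[np.cos(a),-np.sin(a)],[np.sin(a),np.cos(a)]])
def box(hx,hy,z): return np.c_[np.array([(hx,hy),(hx,-hy),(-hx,-hy),(-hx,hy)])@R.T+c[:2],[z]*4]
side=robot.grab_frame("side")[:,:,::-1]; top=cv2.imread("pics/top2.png"); out=[]
for n,im,x0,y0 in(("top",top,318,138),("side",side,285,175)):
    k=10; o=cv2.resize(np.ascontiguousarray(im[y0:y0+40,x0:x0+40]),None,fx=k,fy=k,interpolation=cv2.INTER_CUBIC)
    for b,col in((box(.021,.021,.018),(0,255,0)),(box(.014,.014,.05),(255,255,0)),(box(.021,.021,.012),(0,160,0))):
        uv=((proj(n,b)-[x0,y0]+.5)*k-.5).round().astype(int); cv2.polylines(o,[uv],True,col,1)
    out.append(o)
cv2.imwrite("pics/ov.png",np.hstack(out))
```

```text
[[ 0.5831  0.015   0.015 ]
 [ 0.5766 -0.0247  0.015 ]
 [ 0.6166 -0.0297  0.015 ]] [0.04025788 0.04031834]
[ 0.599862   -0.00734181  0.015     ]
```

View pics/ov.png

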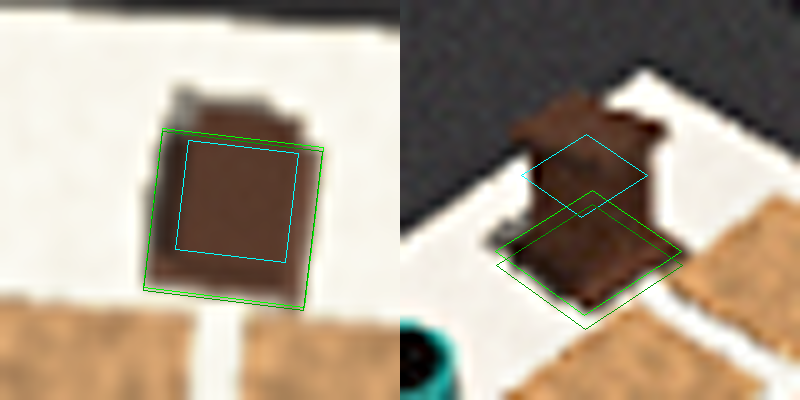

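The fit matches the top view to within 2 mm, and the side view sits about 4 mm off, which is the same bias as before. It gives store x ≈ +28 mm and y ≈ -2 mm, as described. Now I'll move it.

Run:
```python
from h import *
C=np.array([.6,-.0075]); a=-np.pi/2-.13
lin(C,.2,a,.25); lin(C,.10,a,.15)
transfer(C,.050,a,PL,.083,-np.pi/2,.2)
lin([.50,-.15],.28,-.6,.25)
snap("top","t3",430,510,145,225,7)
snap("side","s3",340,420,130,180,7)
im=[cv2.imread(f"pics/{f}.png") for f in("t3","s3")]
im[1]=cv2.copyMakeBorder(im[1],0,im[0].shape[0]-im[1].shape[0],0,0,0)
cv2.imwrite("pics/ts3.png",cv2.resize(np.hstack(im),None,fx=.7,fy=.7))
print(robot.get_state()['time'])
```

```text
grip 0.028007464858432973
held 0.02784612713845029 [-0.7 -0.4 -4.1]
down True [ 0.5323 -0.3385  0.0828] [-0.8  0.2  6.5]
t 39.575
40.7917
```

View pics/ts3.png

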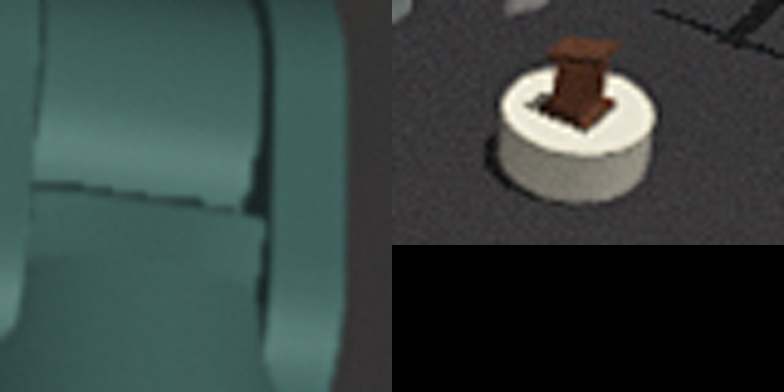

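The low maquette stands upright on the plinth and looks centred: the foot is near (580,105) and the ellipse centre near (578,108). I'll confirm from the top once the arm is clear, before touching the tall ones.

Run:
```python
from h import *
lin(S1,.28,ths,.25)
snap("top","t4",440,504,152,216,9)
print(robot.get_state()['time'])
```

```text
42.6667
```

View pics/t4.png

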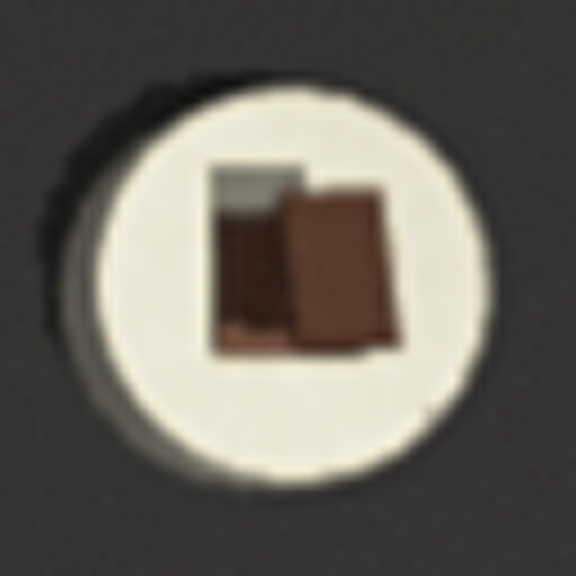

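The disc centre is at (294,286) and the foot centre at about (288,280), so the offset is about 2.3 mm and within tolerance. Now I'll return the tall ones.

Run:
```python
from h import *
lin(S1,.16,ths,.15); transfer(S1,.110,ths,PIPE,.112,th,.28)
lin(S2,.28,ths,.25); lin(S2,.17,ths,.15); transfer(S2,.117,ths,IB,.119,th,.28)
lin([.40,-.35],.3,-.6,.25)
cv2.imwrite("pics/top5.png",robot.grab_frame("top")[:,:,::-1])
f=robot.grab_frame("side")[:,:,::-1]; cv2.imwrite("pics/side5.png",f)
a=[cv2.resize(cv2.imread(f"pics/top{i}.png")[130:210,290:390],None,fx=4,fy=4,interpolation=cv2.INTER_CUBIC) for i in(0,5)]
b=cv2.resize(f[130:330,180:430],(800,640)); 
cv2.imwrite("pics/cmp.png",cv2.resize(np.vstack([np.hstack(a),b[:600]]),None,fx=.64,fy=.64))
print(robot.get_state()['time'])
```

```text
grip 0.035886865259352155
held 0.03563712427700089 [ 0.9 -1.1 -4.8]
down True [0.5496 0.0325 0.1118] [ 1.6 -0.5  3.1]
t 53.025
grip 0.036132665163293595
held 0.03605759718622237 [-0.7 -0.3 -6.2]
down True [ 0.5443 -0.0371  0.1188] [ 1.4 -0.6  3.5]
t 65.2333
66.8667
```

View pics/cmp.png

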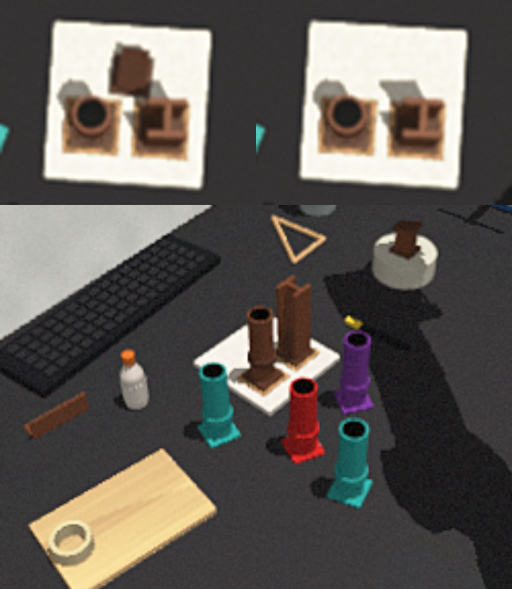

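The before and after crops match: the pipe is at (92,115) then (348,115) and the I-beam at (167,120) then (422,120), with the panels 256 px apart, so the shift is about 0–1 px. The low one is upright on the plinth, and the tape, glue and look-alikes are in place.

```bash
python3 -c "
from rig import robot
robot.pause(.3);print(robot.get_state()['force'].round(1));robot.sign_off()"
```

```text
[-0.3  0.3 -0.1]
the job is handed in; nothing more can be done
```

The job is done and handed in at about 67 s of robot time, well under the 136 s limit. I stood the I-beam and then the pipe on the plywood board, and moved the low maquette to the plinth. Then I put the pipe and the I-beam back on their own pads.

**Last checks:**
- **Low maquette:** it stands upright about 2 mm from the plinth centre, measured in the top view.
- **Tall maquettes:** both stand upright on their own pads. The before and after top views agree to about a pixel, roughly 1–3 mm.
- **Everything else:** the tape, glue and coloured look-alikes are unmoved by eye. The gripper is clear and the wrist force is near zero.

**Disagreement:** the side camera read positions about 4–5 mm off from the top camera. I used the top camera's values, and the difference stayed well within tolerance.

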